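Lock the display case

ROBOT

A 6-joint arm with a two-finger parallel gripper is mounted at the origin on the work surface. World frame = base frame: x ahead of the robot, y to its left, z up, the work surface at z = 0. Lengths are in m, angles in rad, forces in N, time in s.
With the tool pointing down it reaches from about 0.25 to 0.8 m from the base axis. Payload 8.5 kg.
Tool frame: the origin (TCP) lies at the very end of the fingers, on their centre line; the grasp point (between the pads) lies 19 mm behind it; z points along the fingers, y is the line along which they close (so a half turn about z gives the same grasp; the last joint's range is limited). The gripper opens to 85 mm and grips with 20 to 120 N. Pads are 22 mm wide; open, the fingers measure 114 mm over their backs; the gripper's body (76 mm by 85 mm) begins 54 mm behind the grasp point. The pads swing forward as they close: fully open they stand 13 mm farther back than shut.
Start: joints at [-1.276, 0.238, -0.013, 1.319, 0, 1.571], TCP at [0.153, -0.502, 0.196] pointing down, gripper open.
Joint ranges: [-2.66, 2.66], [-1.03, 1.9], [-1.14, 1.46], [-1.82, 2.27], [-1.45, 1.34], [-3.14, 3.14]. Speed limits (rad/s): [2.22, 2.22, 2.79, 3.14, 3.14, 3.14].

INTERFACE

Orientations are given as a unit quaternion [x, y, z, w].
In Python, from station import r gives the robot as it stands.
- The arm moves only by the tool play_rows, never from a script. Its argument "targets" is a list of rows, each an object of numbers: "dx", "dy", "dz": the shift along the world's x, y, z scaled (see below); "wx", "wy", "wz": the turn, a rotation vector about the world's x, y, z scaled (see below). A call has 1 to 20 rows; each row is the pose to reach, as a shift and turn from the pose commanded when the call began; what a row does not reach only later rows make up. The controller multiplies each number of a shift by 30 cm and each number of a turn by 2 rad. A row lasts 1/12 s, in which the tool goes at most 41.7 mm and 7.16 degrees, less where a joint would pass 70% of its speed; a pose out of reach is approached as far as the arm can. A call with a number of a shift or a turn outside -1 to 1 is refused whole. A call with a gripper value outside its range is refused whole. "jaw" is the opening, from 0 (shut) to 1 (fully open), set as the call begins (left out, the last holds). The fingers move at their own pace and stop on an object; "grip_force" is the grip in N (left out, the last holds). Time passes only in rows, so rows that repeat a pose let the fingers close. It gives the time, the measured TCP pose, the force, the opening and the grip force at its end, in the units of the state.
- r.sense(): the state, without advancing time (a new reading comes with each control period).
- r.grab_frame(name): name is "side" or "top" or "wrist"; returns the picture (384x512x3 uint8, red, green, blue); there is no depth.
- r.camera_model(name): a dict with "camera_matrix" (3x3 intrinsics, pixels), "eye" and "rotation" of the camera in the world. Camera axes: x right, y down, z forward; pixel columns grow to the right and rows downward; lengths in m; the calibration is good to about 2 mm. A picture is of the moment at which its call begins: read the wrist's pose just before it. camera_model takes no time and is no camera call; for the wrist camera it gives the pose at the moment of the call.
- r.finish_job(): hands the job in; it is judged then, once.
The state is a dict: "clock": time; "q": joint angles; "qvel": joint speeds; "effort": joint torques, N m; "eef_pos": TCP position; "ee_rot": TCP orientation; "wrist_force": force on the tool from outside, world axes, zero at the start; "moment": the same for the moment, N m; "gripper_width": finger opening in m; "finger_force": force on a finger pad.
Only numpy, scipy, OpenCV 4.12 (cv2) and the standard library are available. Lean on these libraries where they do the work, as an engineer would, in place of code of your own. Each camera call takes 0.05 s, during which the arm holds its last target. There are 200 camera calls.

TASK

Lock the souvenir display case on the counter: with your shut fingertips gently push the black knob along the long leg of its L-shaped slot, towards the glass lid, then round the corner and along the short leg, fully home to its end, and come away. Only push the knob, do not grip it, press hard on the case or shove the knob hard against its stops, and leave all the goods standing about where they are.

Things in the scene. Friction and masses are not known exactly. Their poses are not given: they have to be found in the camera images.
- case: Display case fixed on the counter, 400 (x) x 380 (y) mm, turned up to 29 degrees. Origin: middle of its underside. Own z up; own x runs from the wooden ledge (robot's side; x -200 to -25 mm, top 90 mm above the counter) to the glass lid (the rest, top 98 mm); own y to the left. The lock plate on the ledge: x -185 to -65, y -55 to 55 mm, clear of loose things.
- slot_start (a point): Start of the long leg of the L-shaped slot (18 mm wide) in the aluminium lock plate: pin axis with the bolt fully drawn back. Fixed to the case, level with the plate's top, 110 mm above the counter.
- slot_corner (a point): The corner of the L: 60 mm from slot_start along the case's own +x, level with the plate's top. About 40 mm beyond it towards the lid stands the keeper that takes the bolt, 25 x 56 mm, top 111 mm above the counter.
- slot_end (a point): End of the short leg, the locked position of the pin's axis: 30 mm from slot_corner along the case's own +y, level with the plate's top.
- knob_mid (a point): The knob, the pin in the slot: a black upright round post, 16 mm across, domed, 45 mm tall above the plate (top 155 mm above the counter). This point is on its axis, 22.5 mm above the plate, and moves with it. It cannot be lifted out, slides against 1 to 3 N of friction and stays where left (no spring); 1 mm of play.
- bolt (a joint): Travel of bolt and knob along the long leg (case's own +x), m: 0 fully drawn back, 0.060 fully shot, at the corner. The knob starts somewhere in the first 15 mm.
- knob (a joint): Travel of the knob along the short leg (case's own +y), m: 0 in line with the long leg, 0.030 at the end of the short leg, locked. The slot only lets it grow once the bolt is fully shot.
- tin: Bystander, to be left alone: a brass-coloured tin, 44 mm across, 35 mm high, standing on the right end of the case's ledge. Origin: the centre of its underside, z up.
- doll: Bystander, to be left alone: a turned wooden doll, 38 mm across, 60 mm high, standing on the left end of the case's ledge. Origin: the centre of its underside, z up.
- cards: Bystander, to be left alone: a cardboard box of postcards, 90 x 130 x 52 mm high, on the right part of the glass lid. Origin: the centre of its underside, z up.
- giftbox: Bystander, to be left alone: a red gift box, 70 x 70 x 40 mm high, on the left part of the glass lid. Origin: the centre of its underside, z up.
- mug: Bystander, to be left alone: a white mug, 80 mm across, 95 mm high, on the counter left of the case. Origin: the centre of its underside, z up.
- cream1: Bystander, to be left alone: a white cream bottle, 44 mm across, 130 mm high, on the counter right of the case. Origin: the centre of its underside, z up.
- cream2: Bystander, to be left alone: a white cream bottle, 44 mm across, 110 mm high, on the counter right of the case. Origin: the centre of its underside, z up.

How it is judged:
On the way, in this order (a step that is already met when the one before it is completed fails the run):
1. the bolt is shot: the knob is at the corner of the slot (value of joint bolt above 0.055 m), for 0.05 s.
2. the knob is at the end of the short leg (value of joint bolt above 0.055 m and value of joint knob above 0.026 m), for 0.1 s.
At the end, for the whole second after the job is handed in: The bolt is shot (joint bolt over 55 of 60 mm) and the knob rests within 4 mm of the end of the short leg (joint knob over 26 of 30 mm) (all of step 2 and value of joint bolt below 0.065 m and velocity of joint knob between -0.005 and 0.005 m/s); the robot touches nothing.
It fails at once if the fingers grip the knob, or press on the knob or the case with more than 35 N (contact force between the fingers and case above 35 N).
It fails at once if a bystander is lifted, moved by more than 25 mm or tipped over (distance of any of tin, doll, cards, giftbox, mug, cream1, cream2 from where it was at the start of the episode above 0.025 m or angle between any of tin, doll, cards, giftbox, mug, cream1, cream2's own z axis and vertical above 0.6 rad).
It also fails if it takes over 48 s, if anything falls off the work surface, if the arm or the gripper's body presses on something with over 40 N, if the wrist force passes 120 N, or if a joint passes its speed limit or range.

## Working session

There is one attempt and no reset: what is moved stays moved. The work goes in short steps, Python scripts to look and compute and a tool call to move; the robot and the scene stay as the last step left them, time stands still between calls to the robot, and variables do not carry over. Pictures are saved under pics/ and viewed, at most 10 in all, crops included, and the job is handed in when it is done.

Besides the shell and the picture viewer there is one more tool, called after ">>>" in YAML: its name, and indented under it one key for each argument. play_rows: Moves the arm, as the interface text tells. Its arguments: {"type":"object","properties":{"targets":{"type":"array"},"jaw":{"type":"number"},"grip_force":{"type":"number"}},"required":["targets"]}

```bash
mkdir -p pics; python3 - <<'E'
from station import r
import cv2
for n in("top","side"):
    im=r.grab_frame(n); cv2.imwrite(f"pics/{n}0.png",im[:,:,::-1]); m=r.camera_model(n); print(n,m)
s=r.sense(); print(s["clock"],s["eef_pos"],s["ee_rot"],s["wrist_force"],s["gripper_width"])
E
```

```text
top {'camera_matrix': array([[454.11762114,   0.        , 258.70209463],
       [  0.        , 454.11762114, 198.07112996],
       [  0.        ,   0.        ,   1.        ]]), 'eye': array([0.43615094, 0.01118946, 1.01117762]), 'rotation': array([ 0.70975675, -0.69916169,  0.06753996, -0.05344746])}
side {'camera_matrix': array([[386.34694359,   0.        , 254.5974041 ],
       [  0.        , 386.34694359, 194.63945148],
       [  0.        ,   0.        ,   1.        ]]), 'eye': array([ 0.31237194, -0.61350392,  0.73711953]), 'rotation': array([ 0.90162226, -0.17683548,  0.08155627, -0.38620603])}
0.1 [ 0.15241872 -0.50193005  0.19524804] [ 9.89154983e-01  1.46874062e-01 -1.02126029e-04 -6.47218224e-04] [ 1.0795995  -0.34560583 -0.41313812] 0.08537497477954006
```

View pics/top0.png

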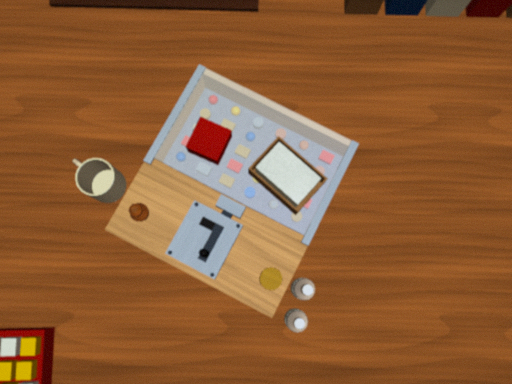

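View pics/side0.png

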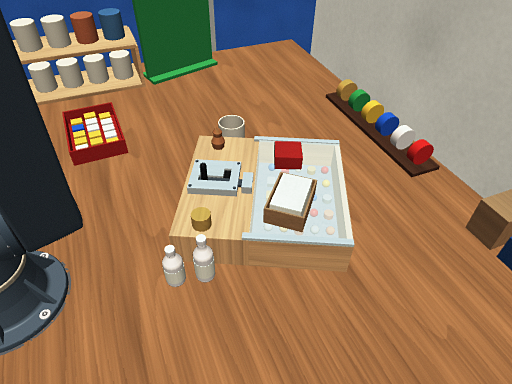

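The top view shows the case turned about -27°, with the plate around (205,240), the knob near (205,252) and the slot's short leg at the upper left. In the side view the knob is at about (203,172). Next I measure the plate and the slot.

```bash
cat >h.py <<'E'
import numpy as np,cv2
from scipy.spatial.transform import Rotation as R
from station import r
def plane(n,px,z,m=None):
    m=m or r.camera_model(n); px=np.atleast_2d(px).astype(float)
    d=np.c_[px,np.ones(len(px))]@np.linalg.inv(m["camera_matrix"]).T
    d=R.from_quat(m["rotation"]).apply(d); return m["eye"]+d*((z-m["eye"][2])/d[:,2])[:,None]
E
python3 - <<'E'
from h import *
im=cv2.imread("pics/top0.png"); x0,y0=150,185
c=im[y0:y0+105,x0:x0+120]; cv2.imwrite("pics/crop.png",cv2.resize(c,None,fx=5,fy=5,interpolation=cv2.INTER_CUBIC))
b,g,rr=[c[:,:,i].astype(int) for i in range(3)]
m=((b>rr+5)&(b>110)).astype(np.uint8)
m=cv2.morphologyEx(m,cv2.MORPH_OPEN,np.ones((3,3),np.uint8))
for k in cv2.findContours(m,cv2.RETR_EXTERNAL,cv2.CHAIN_APPROX_NONE)[0]:
    if cv2.contourArea(k)>150:
        bx=cv2.boxPoints(cv2.minAreaRect(k))+[x0,y0]; P=plane("top",bx,.11); print(cv2.contourArea(k),bx.round(1).tolist(),P[:,:2].round(4).tolist())
        e=P[1]-P[0];f=P[2]-P[1];print(np.linalg.norm(e),np.linalg.norm(f),np.degrees(np.arctan2(e[1],e[0])),np.degrees(np.arctan2(f[1],f[0])),P.mean(0))
d=((c.max(2)<70)).astype(np.uint8)
for k in cv2.findContours(d,cv2.RETR_EXTERNAL,cv2.CHAIN_APPROX_NONE)[0]:
    if cv2.contourArea(k)>20: print("dark",cv2.contourArea(k),(cv2.boundingRect(k)),(cv2.boxPoints(cv2.minAreaRect(k))+[x0,y0]).round(1).tolist())
E
```

```text
3119.0 [[165.5, 252.6], [194.2, 198.7], [242.8, 224.5], [214.0, 278.5]] [[0.4804, 0.1759], [0.5888, 0.1236], [0.5381, 0.0252], [0.4316, 0.0793]]
0.12037716201662713 0.1106629372831476 -25.76884245569702 -117.25583948942781 [0.50974736 0.1010129  0.11      ]
287.0 [[215.2, 205.6], [220.6, 194.8], [244.6, 206.8], [239.2, 217.6]] [[0.5754, 0.0812], [0.5976, 0.071], [0.574, 0.0223], [0.552, 0.0326]]
0.024407609199305947 0.05417097447181301 -24.704414725783277 -115.87010543426365 [0.57474386 0.05177618 0.11      ]
886.5 [[209.6, 185.8], [221.0, 164.0], [279.6, 194.8], [268.2, 216.5]] [[0.6157, 0.0937], [0.6613, 0.0719], [0.5997, -0.0479], [0.555, -0.0253]]
0.050556727565878784 0.1347698767055184 -25.549929105292183 -117.2211108362397 [0.60793697 0.02309673 0.11      ]
dark 283.0 (50, 33, 22, 42) [[185.9, 250.1], [202.9, 217.2], [222.0, 227.1], [204.9, 260.0]]
```

View pics/crop.png

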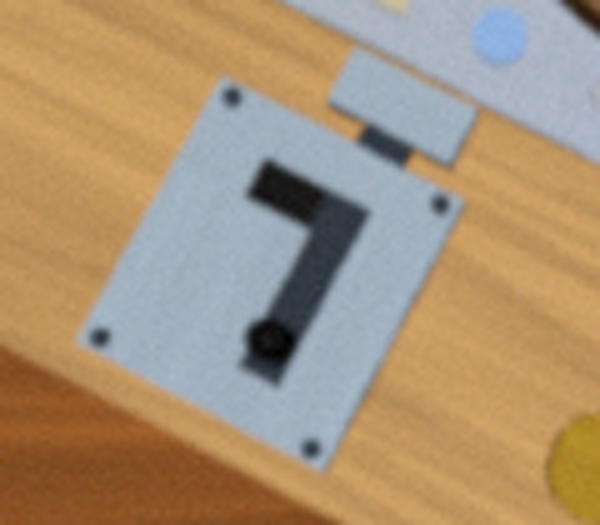

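The crop shows the slot clearly. The long leg's lower end is at (240,365)-(277,385), the outer corner at (368,213), the short leg's end at (268,158)-(247,195) and the knob top at about (270,338).

```bash
python3 - <<'E'
from h import *
f=lambda a:(np.array(a)+.5)/5-.5+[150,185]
P=plane("top",f([[240,365],[277,385],[368,213],[268,158],[247,195]]),.11)[:,:2]
y=np.radians(-26.5);u=np.array([np.cos(y),np.sin(y)]);v=np.array([-u[1],u[0]])
M=np.c_[u,v]
Q=P@M; C=np.array([.50975,.10101])@M
print("case-frame slot pts rel plate centre(mm)",((Q-C)*1e3).round(1).tolist())
d=P[2]-P[1];print("ang long",np.degrees(np.arctan2(d[1],d[0])));d=P[2]-P[3];print("short",np.degrees(np.arctan2(d[1],d[0])))
k=plane("top",f([[270,338]]),.153)[0,:2];print("knob",k,((k@M-C)*1e3))
print("C",C,u,v)
# side view knob: dark blob
im=r.grab_frame("side")[:,:,::-1];c=im[155:205,185:260]
cv2.imwrite("pics/crops.png",cv2.resize(c,None,fx=8,fy=8,interpolation=cv2.INTER_CUBIC))
E
```

```text
case-frame slot pts rel plate centre(mm) [[-39.4, -6.6], [-39.6, -23.2], [36.6, -23.1], [37.7, 22.7], [20.8, 23.0]]
ang long -26.375813773350938
short -117.89975384826516
knob [0.48005361 0.09695817] [-24.7684047  -16.87658919]
C [0.41112235 0.31784666] [ 0.89493436 -0.44619781] [0.44619781 0.89493436]
```

View pics/crops.png

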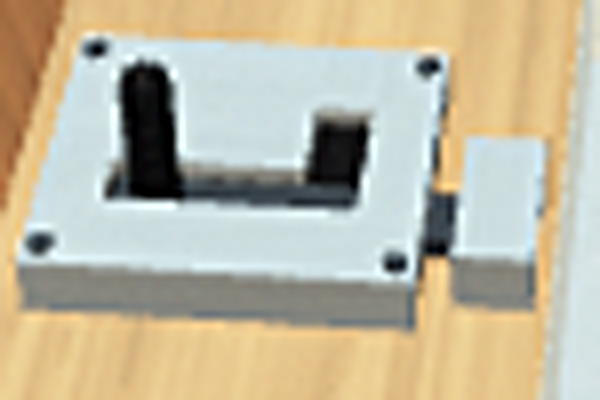

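The slot fits the plate: relative to the plate centre, start is (-30,-15) mm, corner (30,-15) and end (30,15), with yaw about -26.4°. The side crop shows the knob upright near the slot start, with its base at about (204,179). The knob sits about 6 mm from the start. Now I compute waypoints.

```bash
cat >>h.py <<'E'
yaw=np.radians(-26.4);u=np.array([np.cos(yaw),np.sin(yaw)]);v=np.array([-u[1],u[0]])
PC=np.array([.5097,.1005])
def W(a,b): return PC+(u*a+v*b)/1e3   # case mm rel plate centre -> world
def st(): 
    s=r.sense(); p=s["eef_pos"]; q=R.from_quat(s["ee_rot"]).apply([1,0,0])
    d=(p[:2]-PC)*1e3; f=s["wrist_force"]
    print("t",round(s["clock"],2),"case",(d@u).round(2),(d@v).round(2),"z",p[2].round(4),"toolx yaw",np.degrees(np.arctan2(q[1],q[0])).round(2),"F case",(f[:2]@u).round(2),(f[:2]@v).round(2),f[2].round(2),"w",s["gripper_width"])
E
python3 - <<'E'
from h import *
st(); p=r.sense()["eef_pos"]; w=W(-58,-15); print(w,(np.r_[w,.26]-p)/.3, "unit u,v per mm scaled",u/300,v/300)
E
```

```text
t 0.15 case -52.1 -698.55 z 0.1953 toolx yaw 16.89 F case 1.08 -0.65 1.31 w 0.08529688657350172
[0.45107919 0.11285316] [0.99548274 2.04961484 0.21554398] unit u,v per mm scaled [ 0.00298571 -0.00148212] [0.00148212 0.00298571]
```

>>> play_rows:
  targets:
    - {"dz": 0.12}
    - {"dz": 0.21}
    - {"dx": 0.07, "dy": 0.13, "dz": 0.21, "wz": -0.05}
    - {"dx": 0.13, "dy": 0.26, "dz": 0.21, "wz": -0.1}
    - {"dx": 0.19, "dy": 0.38, "dz": 0.21, "wz": -0.15}
    - {"dx": 0.25, "dy": 0.5, "dz": 0.21, "wz": -0.2}
    - {"dx": 0.31, "dy": 0.62, "dz": 0.21, "wz": -0.25}
    - {"dx": 0.37, "dy": 0.74, "dz": 0.21, "wz": -0.3}
    - {"dx": 0.43, "dy": 0.87, "dz": 0.21, "wz": -0.35}
    - {"dx": 0.5, "dy": 1.0, "dz": 0.21, "wz": -0.378}
    - {"dx": 0.5, "dy": 1.0, "dz": 0.21, "wz": -0.378}
    - {"dx": 0.5, "dy": 1.0, "dz": 0.21, "wz": -0.378}
    - {"dx": 0.5, "dy": 1.0, "dz": 0.21, "wz": -0.378}
  jaw: 0
  grip_force: 20

```text
invalid input at $.targets[0]: expected keys dx, dy, dz, wx, wy, wz
```

>>> play_rows:
  targets:
    - {"dx": 0.06, "dy": 0.12}
    - {"dx": 0.12, "dy": 0.25}
    - {"dx": 0.18, "dy": 0.37}
    - {"dx": 0.24, "dy": 0.5}
    - {"dx": 0.3, "dy": 0.62}
    - {"dx": 0.36, "dy": 0.75}
    - {"dx": 0.42, "dy": 0.88}
    - {"dx": 0.46, "dy": 0.97}
    - {"dx": 0.49, "dy": 1.0}
    - {"dx": 0.49, "dy": 1.0}
    - {"dx": 0.49, "dy": 1.0}
    - {"dx": 0.49, "dy": 1.0}

```text
invalid input at $.targets[0]: expected keys dx, dy, dz, wx, wy, wz
```

```bash
python3 - <<'E'
from h import *
st(); p=r.sense()["eef_pos"]; w=W(-58,-15); print(p,(np.r_[w,.125]-p)/.3)
im=r.grab_frame("wrist");cv2.imwrite("pics/w.png",im[:,:,::-1])
E
```

```text
t 0.15 case -52.1 -698.55 z 0.1953 toolx yaw 16.89 F case 1.08 -0.65 1.31 w 0.08529688657350172
[ 0.15243437 -0.50203129  0.19533681] [ 0.99548274  2.04961484 -0.23445602]
```

View pics/w.png

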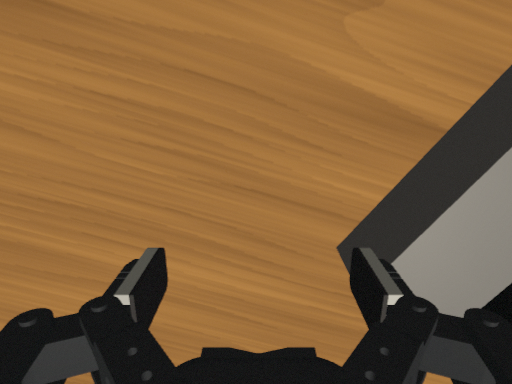

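The moves were refused because every row needs all six keys, so the arm is still at the start. The wrist view shows the open fingers over bare counter.

>>> play_rows:
  targets:
    - {"dx": 0, "dy": 0, "dz": 0.12, "wx": 0, "wy": 0, "wz": 0}
    - {"dx": 0, "dy": 0, "dz": 0.21, "wx": 0, "wy": 0, "wz": 0}
    - {"dx": 0.13, "dy": 0.26, "dz": 0.21, "wx": 0, "wy": 0, "wz": -0.1}
    - {"dx": 0.25, "dy": 0.5, "dz": 0.21, "wx": 0, "wy": 0, "wz": -0.2}
    - {"dx": 0.37, "dy": 0.74, "dz": 0.21, "wx": 0, "wy": 0, "wz": -0.3}
    - {"dx": 0.5, "dy": 1.0, "dz": 0.21, "wx": 0, "wy": 0, "wz": -0.378}
    - {"dx": 0.5, "dy": 1.0, "dz": 0.21, "wx": 0, "wy": 0, "wz": -0.378}
    - {"dx": 0.5, "dy": 1.0, "dz": 0.21, "wx": 0, "wy": 0, "wz": -0.378}
    - {"dx": 0.5, "dy": 1.0, "dz": 0.21, "wx": 0, "wy": 0, "wz": -0.378}
    - {"dx": 0.5, "dy": 1.0, "dz": 0.21, "wx": 0, "wy": 0, "wz": -0.378}
    - {"dx": 0.5, "dy": 1.0, "dz": 0.21, "wx": 0, "wy": 0, "wz": -0.378}
    - {"dx": 0.5, "dy": 1.0, "dz": 0.21, "wx": 0, "wy": 0, "wz": -0.378}
    - {"dx": 0.5, "dy": 1.0, "dz": 0.21, "wx": 0, "wy": 0, "wz": -0.378}
    - {"dx": 0.5, "dy": 1.0, "dz": 0.21, "wx": 0, "wy": 0, "wz": -0.378}
  jaw: 0
  grip_force: 20

```text
clock: 1.37
eef_pos: [0.3025, -0.2025, 0.2588]
ee_rot: [0.974, -0.228, 0.0, 0.0]
wrist_force: [0.1, -0.3, -0.5]
gripper_width: 0.0
finger_force: 0.0
```

>>> play_rows:
  targets:
    - {"dx": 0.12, "dy": 0.25, "dz": 0, "wx": 0, "wy": 0, "wz": 0}
    - {"dx": 0.24, "dy": 0.5, "dz": 0, "wx": 0, "wy": 0, "wz": 0}
    - {"dx": 0.36, "dy": 0.75, "dz": 0, "wx": 0, "wy": 0, "wz": 0}
    - {"dx": 0.49, "dy": 1.0, "dz": 0, "wx": 0, "wy": 0, "wz": 0}
    - {"dx": 0.49, "dy": 1.0, "dz": 0, "wx": 0, "wy": 0, "wz": 0}
    - {"dx": 0.49, "dy": 1.0, "dz": 0, "wx": 0, "wy": 0, "wz": 0}
    - {"dx": 0.49, "dy": 1.0, "dz": 0, "wx": 0, "wy": 0, "wz": 0}
    - {"dx": 0.49, "dy": 1.0, "dz": 0, "wx": 0, "wy": 0, "wz": 0}
    - {"dx": 0.49, "dy": 1.0, "dz": 0, "wx": 0, "wy": 0, "wz": 0}
    - {"dx": 0.49, "dy": 1.0, "dz": 0, "wx": 0, "wy": 0, "wz": 0}
    - {"dx": 0.49, "dy": 1.0, "dz": 0, "wx": 0, "wy": 0, "wz": 0}
    - {"dx": 0.49, "dy": 1.0, "dz": 0, "wx": 0, "wy": 0, "wz": 0}

```text
clock: 2.37
eef_pos: [0.3421, -0.1388, 0.259]
ee_rot: [0.978, -0.207, 0.003, -0.017]
wrist_force: [-0.0, 0.5, 0.3]
gripper_width: 0.0002
finger_force: 0.0
```

```bash
python3 - <<'E'
from h import *
st(); p=r.sense()["eef_pos"]; w=W(-58,-15); print(p,(np.r_[w,.125]-p)/.3)
im=r.grab_frame("wrist");cv2.imwrite("pics/w1.png",im[:,:,::-1])
E
```

```text
t 2.37 case -43.75 -288.85 z 0.259 toolx yaw -23.87 F case -0.25 0.47 0.27 w 0.000175067206397701
[ 0.34207683 -0.13876915  0.25895275] [ 0.36334119  0.83874104 -0.44650918]
```

View pics/w1.png

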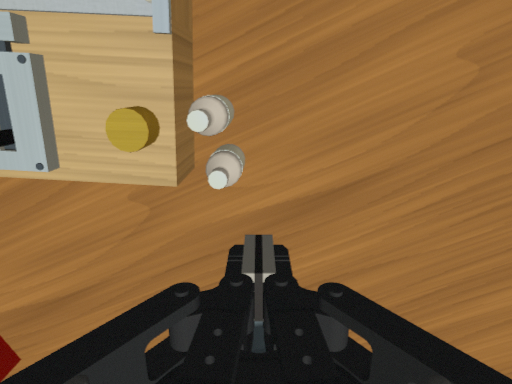

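The fingers are shut, but the arm stopped short at y=-0.14. I check the joints.

```bash
python3 - <<'E'
from h import *
s=r.sense();print(s["q"],s["qvel"],s["ee_rot"],s["eef_pos"])
E
```

```text
[-0.41758126 -0.04666676 -0.17784844  1.44034497  0.03485288  3.14060042] [ 0.00192823 -0.00357449 -0.00145206  0.00070654  0.00020137  0.00119331] [ 0.97823508 -0.20676639  0.00326324 -0.01712117] [ 0.3421413 -0.1387504  0.2589448]
```

q6 is at its limit, so I'll use the orientation turned 90° the other way (tool x at +63.6°).

>>> play_rows:
  targets:
    - {"dx": 0, "dy": 0, "dz": 0, "wx": 0, "wy": 0, "wz": 0.2}
    - {"dx": 0, "dy": 0, "dz": 0, "wx": 0, "wy": 0, "wz": 0.4}
    - {"dx": 0, "dy": 0, "dz": 0, "wx": 0, "wy": 0, "wz": 0.6}
    - {"dx": 0, "dy": 0, "dz": 0, "wx": 0, "wy": 0, "wz": 0.77}
    - {"dx": 0, "dy": 0, "dz": 0, "wx": 0, "wy": 0, "wz": 0.77}
    - {"dx": 0, "dy": 0, "dz": 0, "wx": 0, "wy": 0, "wz": 0.77}
    - {"dx": 0, "dy": 0, "dz": 0, "wx": 0, "wy": 0, "wz": 0.77}
    - {"dx": 0, "dy": 0, "dz": 0, "wx": 0, "wy": 0, "wz": 0.77}
    - {"dx": 0, "dy": 0, "dz": 0, "wx": 0, "wy": 0, "wz": 0.77}
    - {"dx": 0, "dy": 0, "dz": 0, "wx": 0, "wy": 0, "wz": 0.77}
    - {"dx": 0, "dy": 0, "dz": 0, "wx": 0, "wy": 0, "wz": 0.77}
    - {"dx": 0, "dy": 0, "dz": 0, "wx": 0, "wy": 0, "wz": 0.77}
    - {"dx": 0, "dy": 0, "dz": 0, "wx": 0, "wy": 0, "wz": 0.77}
    - {"dx": 0, "dy": 0, "dz": 0, "wx": 0, "wy": 0, "wz": 0.77}
    - {"dx": 0, "dy": 0, "dz": 0, "wx": 0, "wy": 0, "wz": 0.77}

```text
clock: 3.67
eef_pos: [0.3421, -0.1386, 0.259]
ee_rot: [0.847, 0.532, -0.01, -0.015]
wrist_force: [0.1, 0.0, -1.0]
gripper_width: 0.0001
finger_force: 0.0
```

```bash
python3 - <<'E'
from h import *
st(); s=r.sense(); p=s["eef_pos"]; print(s["q"],p)
w=W(-65,-15); Rt=R.from_matrix(np.array([[-v@[-1,0],u[0]*1,0]]*3)) if 0 else None
x=np.r_[v,0];z=np.array([0,0,-1.]);y=np.cross(z,x)
T=R.from_matrix(np.c_[x,y,z]); print((np.r_[w,.125]-p)/.3,(T*R.from_quat(s["ee_rot"]).inv()).as_rotvec()/2)
E
```

```text
t 3.67 case -43.81 -288.72 z 0.259 toolx yaw 64.27 F case 0.1 0.08 -1.02 w 6.894455546041406e-05
[-3.86367215e-01 -1.77058779e-02 -1.50424920e-01  1.47296067e+00
  1.45797165e-03  1.63352555e+00] [ 0.34208294 -0.13862556  0.25895454]
[ 0.34242089  0.84863724 -0.44651514] [-0.00734025 -0.01583881 -0.00582193]
```

>>> play_rows:
  targets:
    - {"dx": 0.05, "dy": 0.12, "dz": 0, "wx": -0.007, "wy": -0.016, "wz": -0.006}
    - {"dx": 0.1, "dy": 0.25, "dz": 0, "wx": -0.007, "wy": -0.016, "wz": -0.006}
    - {"dx": 0.2, "dy": 0.5, "dz": 0, "wx": -0.007, "wy": -0.016, "wz": -0.006}
    - {"dx": 0.3, "dy": 0.75, "dz": 0, "wx": -0.007, "wy": -0.016, "wz": -0.006}
    - {"dx": 0.342, "dy": 0.849, "dz": 0, "wx": -0.007, "wy": -0.016, "wz": -0.006}
    - {"dx": 0.342, "dy": 0.849, "dz": 0, "wx": -0.007, "wy": -0.016, "wz": -0.006}
    - {"dx": 0.342, "dy": 0.849, "dz": 0, "wx": -0.007, "wy": -0.016, "wz": -0.006}
    - {"dx": 0.342, "dy": 0.849, "dz": 0, "wx": -0.007, "wy": -0.016, "wz": -0.006}
    - {"dx": 0.342, "dy": 0.849, "dz": 0, "wx": -0.007, "wy": -0.016, "wz": -0.006}
    - {"dx": 0.342, "dy": 0.849, "dz": 0, "wx": -0.007, "wy": -0.016, "wz": -0.006}

```text
clock: 4.5
eef_pos: [0.4443, 0.1158, 0.2588]
ee_rot: [0.85, 0.527, -0.0, -0.0]
wrist_force: [-0.1, 0.1, -0.6]
gripper_width: 0.0
finger_force: 0.0
```

```bash
python3 - <<'E'
from h import *
st(); p=r.sense()["eef_pos"]
print((np.r_[W(-65,-15),.125]-p)/.3, R.from_quat(r.sense()["ee_rot"]).apply([0,0,1]))
m=r.camera_model("wrist");im=r.grab_frame("wrist");cv2.imwrite("pics/w2.png",im[:,:,::-1])
# predicted pixels of slot points and knob top
def proj(P):
    c=R.from_quat(m["rotation"]).inv().apply(P-m["eye"]);k=c@m["camera_matrix"].T;return (k[:,:2]/k[:,2:]).round(1).tolist()
print(proj(np.array([[*W(a,b),.11] for a,b in[(-39,-15),(39,-24),(39,24),(21,24)]]+[[*W(-25,-15),.155]])))
E
```

```text
t 4.5 case -65.36 -15.39 z 0.2588 toolx yaw 63.65 F case -0.15 0.02 -0.65 w 2.7431367832602555e-05
[ 0.0016496   0.00063956 -0.44585857] [-4.49918605e-04  2.00189284e-04 -9.99999879e-01]
[[283.9, 165.0], [356.8, 173.3], [361.3, 127.8], [343.7, 127.8], [302.8, 176.3]]
```

View pics/w2.png

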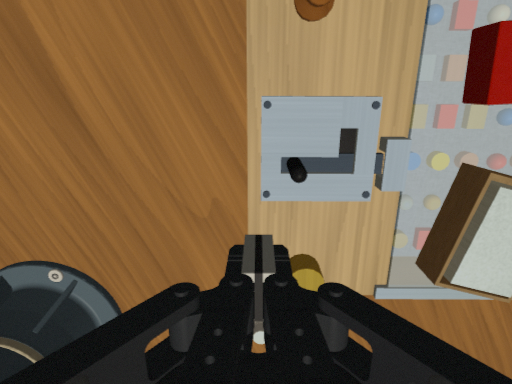

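The wrist view agrees with my predictions within about 2 px: slot from (281,165) to (355,173), end at about (357,128), and knob top at about (302,178). Descending behind the knob.

>>> play_rows:
  targets:
    - {"dx": 0, "dy": 0, "dz": -0.1, "wx": 0, "wy": 0, "wz": 0}
    - {"dx": 0, "dy": 0, "dz": -0.2, "wx": 0, "wy": 0, "wz": 0}
    - {"dx": 0, "dy": 0, "dz": -0.3, "wx": 0, "wy": 0, "wz": 0}
    - {"dx": 0, "dy": 0, "dz": -0.38, "wx": 0, "wy": 0, "wz": 0}
    - {"dx": 0, "dy": 0, "dz": -0.42, "wx": 0, "wy": 0, "wz": 0}
    - {"dx": 0, "dy": 0, "dz": -0.445, "wx": 0, "wy": 0, "wz": 0}
    - {"dx": 0, "dy": 0, "dz": -0.445, "wx": 0, "wy": 0, "wz": 0}
    - {"dx": 0, "dy": 0, "dz": -0.445, "wx": 0, "wy": 0, "wz": 0}

```text
clock: 5.22
eef_pos: [0.4449, 0.1154, 0.1261]
ee_rot: [0.85, 0.527, 0.001, -0.0]
wrist_force: [-0.7, 0.0, -0.1]
gripper_width: -0.0001
finger_force: 0.0
```

```bash
python3 - <<'E'
from h import *
st()
E
```

```text
t 5.22 case -64.68 -15.49 z 0.1261 toolx yaw 63.6 F case -0.62 -0.27 -0.09 w -0.00011156549533119822
```

>>> play_rows:
  targets:
    - {"dx": 0.018, "dy": -0.009, "dz": 0, "wx": 0, "wy": 0, "wz": 0}
    - {"dx": 0.036, "dy": -0.018, "dz": 0, "wx": 0, "wy": 0, "wz": 0}
    - {"dx": 0.045, "dy": -0.022, "dz": 0, "wx": 0, "wy": 0, "wz": 0}
    - {"dx": 0.052, "dy": -0.026, "dz": 0, "wx": 0, "wy": 0, "wz": 0}
    - {"dx": 0.059, "dy": -0.029, "dz": 0, "wx": 0, "wy": 0, "wz": 0}
    - {"dx": 0.066, "dy": -0.033, "dz": 0, "wx": 0, "wy": 0, "wz": 0}
    - {"dx": 0.073, "dy": -0.036, "dz": 0, "wx": 0, "wy": 0, "wz": 0}
    - {"dx": 0.08, "dy": -0.04, "dz": 0, "wx": 0, "wy": 0, "wz": 0}
    - {"dx": 0.087, "dy": -0.043, "dz": 0, "wx": 0, "wy": 0, "wz": 0}
    - {"dx": 0.094, "dy": -0.047, "dz": 0, "wx": 0, "wy": 0, "wz": 0}
    - {"dx": 0.101, "dy": -0.05, "dz": 0, "wx": 0, "wy": 0, "wz": 0}
    - {"dx": 0.108, "dy": -0.054, "dz": 0, "wx": 0, "wy": 0, "wz": 0}
    - {"dx": 0.115, "dy": -0.057, "dz": 0, "wx": 0, "wy": 0, "wz": 0}
    - {"dx": 0.122, "dy": -0.061, "dz": 0, "wx": 0, "wy": 0, "wz": 0}
    - {"dx": 0.129, "dy": -0.064, "dz": 0, "wx": 0, "wy": 0, "wz": 0}
    - {"dx": 0.136, "dy": -0.067, "dz": 0, "wx": 0, "wy": 0, "wz": 0}
    - {"dx": 0.143, "dy": -0.071, "dz": 0, "wx": 0, "wy": 0, "wz": 0}

```text
clock: 6.63
eef_pos: [0.4878, 0.0946, 0.1254]
ee_rot: [0.85, 0.528, 0.0, -0.0]
wrist_force: [0.6, 0.3, 0.4]
gripper_width: 0.0004
finger_force: 0.0
```

```bash
python3 - <<'E'
from h import *
st()
im=r.grab_frame("side");c=im[140:210,175:270,::-1]
cv2.imwrite("pics/s2.png",cv2.resize(c,None,fx=7,fy=7,interpolation=cv2.INTER_CUBIC))
E
```

```text
t 6.63 case -17.02 -14.99 z 0.1254 toolx yaw 63.68 F case 0.35 0.53 0.37 w 0.00036696832895025025
```

View pics/s2.png

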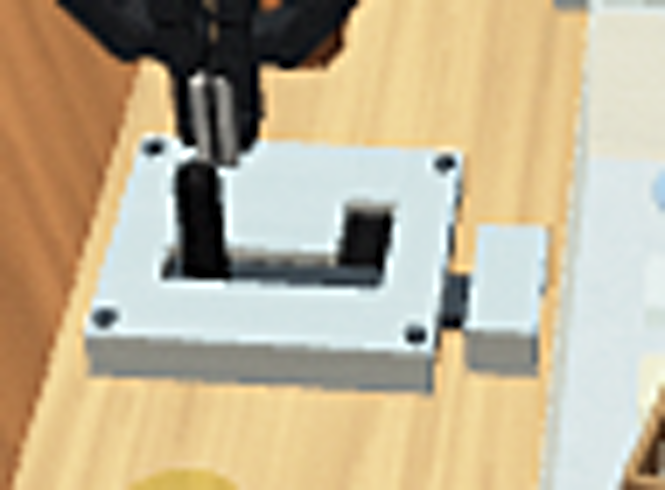

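```bash
python3 - <<'E'
from h import *
s=r.sense();print(s["eef_pos"])
for n in("side","top"):
    m=r.camera_model(n)
    def proj(P):
        c=R.from_quat(m["rotation"]).inv().apply(np.array(P)-m["eye"]);k=c@m["camera_matrix"].T;return (k[:,:2]/k[:,2:]).round(1)
    P=proj([s["eef_pos"],[*W(-25,-15),.11],[*W(-25,-15),.155],[*W(-39,-24),.11],[*W(39,-24),.11],[*W(39,24),.11],[*W(-17,-15),.155]])
    print(n,P.tolist()); 
    if n=="side": print(((P-[175,140])*7).round().tolist())
im=r.grab_frame("top");cv2.imwrite("pics/t2.png",cv2.resize(im[170:300,140:260,::-1],None,fx=4,fy=4,interpolation=cv2.INTER_CUBIC))
E
```

```text
[0.48816595 0.0945236  0.12545843]
side [[207.8, 172.6], [204.9, 177.2], [203.4, 163.0], [198.6, 179.3], [230.2, 181.0], [232.4, 168.5], [206.7, 163.1]]
[[230.0, 228.0], [209.0, 260.0], [199.0, 161.0], [165.0, 275.0], [386.0, 287.0], [402.0, 200.0], [222.0, 162.0]]
top [[206.4, 248.8], [205.1, 253.0], [202.9, 251.8], [205.8, 261.5], [224.4, 226.4], [203.1, 215.4], [204.9, 248.0]]
```

View pics/t2.png

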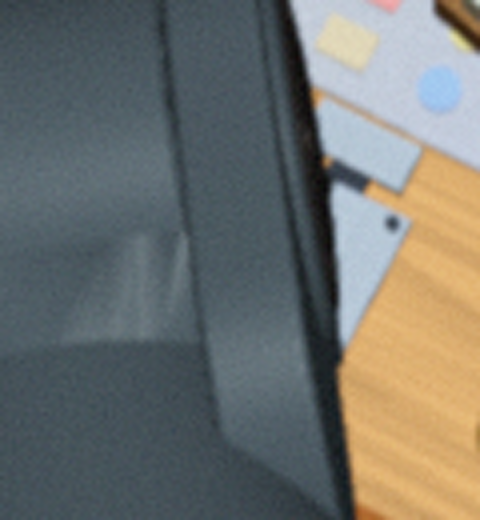

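The top view is blocked by the arm. In the side view the knob hasn't moved, and the fingertip shows at about (207,163) px, where the reported TCP should show at (208,173). I check which is right by viewing from the wrist camera too.

```bash
python3 - <<'E'
from h import *
s=r.sense();m=r.camera_model("wrist");im=r.grab_frame("wrist")
def proj(P):
    c=R.from_quat(m["rotation"]).inv().apply(np.array(P)-m["eye"]);k=c@m["camera_matrix"].T;return (k[:,:2]/k[:,2:]).round(1).tolist()
p=s["eef_pos"]
print(m["eye"]-p,R.from_quat(m["rotation"]).apply([0,0,1]))
print("tcp",proj([p+[0,0,d] for d in(0,.01,.02,.03,.05)]))
print(proj([[*W(a,b),.11] for a,b in[(-39,-15),(39,-24),(39,24),(21,24)]]+[[*W(-25,-15),.155],[*W(-25,-15),.11]]))
for d in (0,.01,.02,.03,.04):print(d,proj([[*(p[:2]+v*d),.125]]))
cv2.imwrite("pics/w3.png",im[:,:,::-1])
E
```

```text
[0.03340448 0.07003588 0.17870944] [-0.13327297 -0.27220761 -0.9529645 ]
tcp [[259.6, 221.7], [259.7, 228.5], [259.8, 236.2], [259.9, 244.7], [260.2, 265.1]]
[[225.9, 212.2], [343.3, 225.0], [349.7, 153.9], [320.8, 153.9], [244.4, 244.3], [247.2, 212.3]]
0 [[259.6, 221.4]]
0.01 [[259.7, 206.1]]
0.02 [[259.7, 190.3]]
0.03 [[259.8, 174.0]]
0.04 [[259.8, 157.2]]
```

View pics/w3.png

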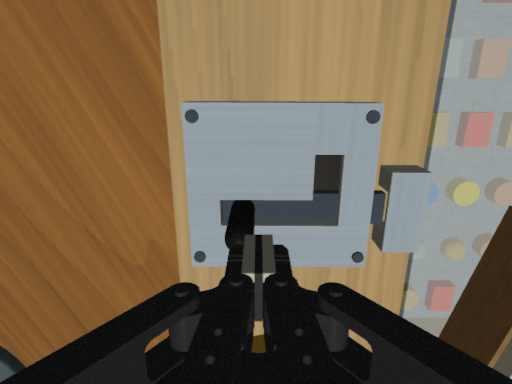

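The slot matches its predicted position in this wrist view. The fingertips show at (258,235) instead of (259,222), and the side view agrees, so the shut fingertips end well above the reported TCP and passed over the knob. I've used my 10 pictures, so from here I work with numbers. First I measure the tip height from side-frame differences.

```bash
cat >>h.py <<'E'
def pj(n,P):
    m=r.camera_model(n);c=R.from_quat(m["rotation"]).inv().apply(np.atleast_2d(P)-m["eye"]);k=c@m["camera_matrix"].T;return (k[:,:2]/k[:,2:])
def tip(verbose=1):
    """lowest changed side-view rows near the TCP column, vs the row expected of points up the tool axis"""
    a=cv2.imread("pics/side0.png")[:,:,::-1].astype(int);b=r.grab_frame("side").astype(int);p=r.sense()["eef_pos"]
    d=np.abs(a-b).max(2)>40
    c=int(round(pj("side",p)[0,0]))
    for x in range(c-6,c+8):
        ys=np.flatnonzero(d[:,x]); ys=ys[ys<215]; print(x,ys.max() if len(ys) else None,end="; ")
    print("\naxis px",[(int(h*1e3),pj("side",p+[0,0,h])[0].round(1).tolist()) for h in(0,.01,.02,.03,.04)])
E
python3 - <<'E'
from h import *
tip()
E
```

```text
202 160; 203 162; 204 162; 205 163; 206 163; 207 163; 208 163; 209 161; 210 161; 211 160; 212 156; 213 149; 214 149; 215 149; 
axis px [(0, [207.5, 172.6]), (10, [207.2, 169.5]), (20, [206.9, 166.3]), (30, [206.6, 163.0]), (40, [206.3, 159.7])]
```

>>> play_rows:
  targets:
    - {"dx": -0.07, "dy": 0.035, "dz": 0, "wx": 0, "wy": 0, "wz": 0}
    - {"dx": -0.14, "dy": 0.07, "dz": 0, "wx": 0, "wy": 0, "wz": 0}
    - {"dx": -0.203, "dy": 0.101, "dz": 0, "wx": 0, "wy": 0, "wz": 0}
    - {"dx": -0.203, "dy": 0.101, "dz": -0.05, "wx": 0, "wy": 0, "wz": 0}
    - {"dx": -0.203, "dy": 0.101, "dz": -0.08, "wx": 0, "wy": 0, "wz": 0}
    - {"dx": -0.203, "dy": 0.101, "dz": -0.08, "wx": 0, "wy": 0, "wz": 0}
    - {"dx": -0.203, "dy": 0.101, "dz": -0.08, "wx": 0, "wy": 0, "wz": 0}

```text
clock: 7.42
eef_pos: [0.4267, 0.1248, 0.1012]
ee_rot: [0.85, 0.527, -0.0, -0.0]
wrist_force: [0.6, -0.7, 0.2]
gripper_width: -0.0002
finger_force: 0.0
```

```bash
python3 - <<'E'
from h import *
st();tip()
E
```

```text
t 7.42 case -85.19 -15.13 z 0.1012 toolx yaw 63.67 F case 0.83 -0.42 0.25 w -0.00018489967795101695
175 167; 176 169; 177 169; 178 169; 179 169; 180 169; 181 169; 182 167; 183 167; 184 164; 185 163; 186 156; 187 156; 188 156; 
axis px [(0, [181.3, 178.5]), (10, [180.8, 175.4]), (20, [180.3, 172.3]), (30, [179.8, 169.2]), (40, [179.3, 166.0])]
```

The tips end about 30–38 mm above the reported TCP. I lower 6 mm more (tip z about 0.13, overlapping the knob by about 25 mm) and push.

>>> play_rows:
  targets:
    - {"dx": 0, "dy": 0, "dz": -0.02, "wx": 0, "wy": 0, "wz": 0}
    - {"dx": 0.03, "dy": -0.015, "dz": -0.02, "wx": 0, "wy": 0, "wz": 0}
    - {"dx": 0.06, "dy": -0.03, "dz": -0.02, "wx": 0, "wy": 0, "wz": 0}
    - {"dx": 0.08, "dy": -0.04, "dz": -0.02, "wx": 0, "wy": 0, "wz": 0}
    - {"dx": 0.09, "dy": -0.045, "dz": -0.02, "wx": 0, "wy": 0, "wz": 0}
    - {"dx": 0.1, "dy": -0.05, "dz": -0.02, "wx": 0, "wy": 0, "wz": 0}
    - {"dx": 0.106, "dy": -0.053, "dz": -0.02, "wx": 0, "wy": 0, "wz": 0}
    - {"dx": 0.112, "dy": -0.056, "dz": -0.02, "wx": 0, "wy": 0, "wz": 0}
    - {"dx": 0.118, "dy": -0.059, "dz": -0.02, "wx": 0, "wy": 0, "wz": 0}
    - {"dx": 0.124, "dy": -0.062, "dz": -0.02, "wx": 0, "wy": 0, "wz": 0}
    - {"dx": 0.13, "dy": -0.065, "dz": -0.02, "wx": 0, "wy": 0, "wz": 0}
    - {"dx": 0.136, "dy": -0.068, "dz": -0.02, "wx": 0, "wy": 0, "wz": 0}
    - {"dx": 0.142, "dy": -0.071, "dz": -0.02, "wx": 0, "wy": 0, "wz": 0}
    - {"dx": 0.148, "dy": -0.074, "dz": -0.02, "wx": 0, "wy": 0, "wz": 0}
    - {"dx": 0.154, "dy": -0.077, "dz": -0.02, "wx": 0, "wy": 0, "wz": 0}
    - {"dx": 0.16, "dy": -0.08, "dz": -0.02, "wx": 0, "wy": 0, "wz": 0}

```text
clock: 8.8
eef_pos: [0.4748, 0.1009, 0.0954]
ee_rot: [0.85, 0.528, 0.0, -0.0]
wrist_force: [-1.7, 0.3, 0.3]
gripper_width: -0.0001
finger_force: 0.6
```

```bash
cat >>h.py <<'E'
def slotview():
    """side view: dark/slot profile along the long leg just above plate level, printed as grey levels; knob = darkest run"""
    b=r.grab_frame("side").astype(int).max(2)
    for h in (.116,.122):
        xs=np.arange(-45,46,3); px=pj("side",[[*W(a,-15),h] for a in xs])
        print(h,[(int(a),int(b[int(round(q[1])),int(round(q[0]))])) for a,q in zip(xs,px)])
E
python3 - <<'E'
from h import *
st();tip();slotview()
E
```

```text
t 8.8 case -31.47 -15.16 z 0.0954 toolx yaw 63.68 F case -1.62 -0.45 0.25 w -7.657843701696478e-05
197 170; 198 172; 199 179; 200 179; 201 176; 202 176; 203 176; 204 176; 205 176; 206 179; 207 179; 208 179; 209 179; 210 179; 
axis px [(0, [202.9, 181.5]), (10, [202.6, 178.5]), (20, [202.3, 175.4]), (30, [201.9, 172.3]), (40, [201.6, 169.2])]
0.116 [(-45, 232), (-42, 208), (-39, 147), (-36, 153), (-33, 158), (-30, 151), (-27, 177), (-24, 175), (-21, 180), (-18, 27), (-15, 4), (-12, 12), (-9, 16), (-6, 13), (-3, 66), (0, 159), (3, 153), (6, 146), (9, 151), (12, 153), (15, 153), (18, 169), (21, 64), (24, 17), (27, 24), (30, 16), (33, 11), (36, 0), (39, 239), (42, 231), (45, 230)]
0.122 [(-45, 229), (-42, 238), (-39, 240), (-36, 245), (-33, 248), (-30, 179), (-27, 238), (-24, 243), (-21, 251), (-18, 206), (-15, 8), (-12, 12), (-9, 14), (-6, 11), (-3, 0), (0, 247), (3, 238), (6, 232), (9, 231), (12, 230), (15, 234), (18, 247), (21, 133), (24, 23), (27, 22), (30, 26), (33, 24), (36, 7), (39, 115), (42, 233), (45, 230)]
```

The knob now moves with the fingers: it is at about x=-10 with the TCP at -31.5, against about 1.6 N. I continue.

>>> play_rows:
  targets:
    - {"dx": 0.007, "dy": -0.0035, "dz": 0, "wx": 0, "wy": 0, "wz": 0}
    - {"dx": 0.014, "dy": -0.007, "dz": 0, "wx": 0, "wy": 0, "wz": 0}
    - {"dx": 0.021, "dy": -0.0105, "dz": 0, "wx": 0, "wy": 0, "wz": 0}
    - {"dx": 0.028, "dy": -0.014, "dz": 0, "wx": 0, "wy": 0, "wz": 0}
    - {"dx": 0.035, "dy": -0.0175, "dz": 0, "wx": 0, "wy": 0, "wz": 0}
    - {"dx": 0.042, "dy": -0.021, "dz": 0, "wx": 0, "wy": 0, "wz": 0}
    - {"dx": 0.049, "dy": -0.0245, "dz": 0, "wx": 0, "wy": 0, "wz": 0}
    - {"dx": 0.056, "dy": -0.028, "dz": 0, "wx": 0, "wy": 0, "wz": 0}
    - {"dx": 0.063, "dy": -0.0315, "dz": 0, "wx": 0, "wy": 0, "wz": 0}
    - {"dx": 0.07, "dy": -0.035, "dz": 0, "wx": 0, "wy": 0, "wz": 0}
    - {"dx": 0.077, "dy": -0.0385, "dz": 0, "wx": 0, "wy": 0, "wz": 0}
    - {"dx": 0.084, "dy": -0.042, "dz": 0, "wx": 0, "wy": 0, "wz": 0}
    - {"dx": 0.091, "dy": -0.0455, "dz": 0, "wx": 0, "wy": 0, "wz": 0}
    - {"dx": 0.098, "dy": -0.049, "dz": 0, "wx": 0, "wy": 0, "wz": 0}
    - {"dx": 0.104, "dy": -0.052, "dz": 0, "wx": 0, "wy": 0, "wz": 0}
    - {"dx": 0.106, "dy": -0.053, "dz": 0, "wx": 0, "wy": 0, "wz": 0}

```text
clock: 10.23
eef_pos: [0.5068, 0.0849, 0.0954]
ee_rot: [0.85, 0.527, 0.0, -0.0]
wrist_force: [-1.9, 0.0, 0.4]
gripper_width: -0.0
finger_force: 0.6
```

```bash
python3 - <<'E'
from h import *
st();slotview()
E
```

```text
t 10.23 case 4.32 -15.22 z 0.0954 toolx yaw 63.67 F case -1.73 -0.81 0.43 w -4.9656380873047294e-05
0.116 [(-45, 233), (-42, 208), (-39, 149), (-36, 153), (-33, 155), (-30, 151), (-27, 174), (-24, 178), (-21, 174), (-18, 150), (-15, 150), (-12, 150), (-9, 154), (-6, 154), (-3, 152), (0, 154), (3, 153), (6, 150), (9, 157), (12, 159), (15, 171), (18, 47), (21, 7), (24, 13), (27, 11), (30, 18), (33, 0), (36, 0), (39, 239), (42, 232), (45, 229)]
0.122 [(-45, 230), (-42, 231), (-39, 233), (-36, 233), (-33, 232), (-30, 232), (-27, 231), (-24, 240), (-21, 240), (-18, 241), (-15, 239), (-12, 238), (-9, 239), (-6, 242), (-3, 238), (0, 246), (3, 245), (6, 243), (9, 237), (12, 238), (15, 255), (18, 81), (21, 6), (24, 11), (27, 17), (30, 13), (33, 10), (36, 3), (39, 115), (42, 233), (45, 231)]
```

Now I creep forward in 1 mm steps until the force rises.

>>> play_rows:
  targets:
    - {"dx": 0.003, "dy": -0.0015, "dz": 0, "wx": 0, "wy": 0, "wz": 0}
    - {"dx": 0.006, "dy": -0.003, "dz": 0, "wx": 0, "wy": 0, "wz": 0}
    - {"dx": 0.006, "dy": -0.003, "dz": 0, "wx": 0, "wy": 0, "wz": 0}

```text
clock: 10.53
eef_pos: [0.508, 0.0843, 0.0954]
ee_rot: [0.85, 0.528, 0.0, -0.001]
wrist_force: [-2.2, 2.6, 1.4]
gripper_width: 0.0005
finger_force: 1.3
```

>>> play_rows:
  targets:
    - {"dx": 0.003, "dy": -0.0015, "dz": 0, "wx": 0, "wy": 0, "wz": 0}
    - {"dx": 0.003, "dy": -0.0015, "dz": 0, "wx": 0, "wy": 0, "wz": 0}

```text
clock: 10.7
eef_pos: [0.5082, 0.0842, 0.0954]
ee_rot: [0.849, 0.528, -0.0, -0.001]
wrist_force: [-5.9, 4.5, 3.7]
gripper_width: -0.0
finger_force: 3.2
```

>>> play_rows:
  targets:
    - {"dx": 0.003, "dy": -0.0015, "dz": 0, "wx": 0, "wy": 0, "wz": 0}
    - {"dx": 0.003, "dy": -0.0015, "dz": 0, "wx": 0, "wy": 0, "wz": 0}

```text
clock: 10.87
eef_pos: [0.5083, 0.0841, 0.0953]
ee_rot: [0.849, 0.528, -0.001, -0.002]
wrist_force: [-8.3, 5.9, 4.7]
gripper_width: 0.0001
finger_force: 5.0
```

The stop is reached at about 10 N. I back off and go round to the right side of the knob.

>>> play_rows:
  targets:
    - {"dx": -0.03, "dy": 0.015, "dz": 0, "wx": 0, "wy": 0, "wz": 0}
    - {"dx": -0.084, "dy": 0.042, "dz": 0, "wx": 0, "wy": 0, "wz": 0}
    - {"dx": -0.084, "dy": 0.042, "dz": 0, "wx": 0, "wy": 0, "wz": 0}
    - {"dx": -0.118, "dy": -0.025, "dz": 0, "wx": 0, "wy": 0, "wz": 0}
    - {"dx": -0.151, "dy": -0.092, "dz": 0, "wx": 0, "wy": 0, "wz": 0}
    - {"dx": -0.151, "dy": -0.092, "dz": 0, "wx": 0, "wy": 0, "wz": 0}
    - {"dx": -0.078, "dy": -0.128, "dz": 0, "wx": 0, "wy": 0, "wz": 0}
    - {"dx": -0.005, "dy": -0.165, "dz": 0, "wx": 0, "wy": 0, "wz": 0}
    - {"dx": -0.005, "dy": -0.165, "dz": 0, "wx": 0, "wy": 0, "wz": 0}
    - {"dx": -0.005, "dy": -0.165, "dz": 0, "wx": 0, "wy": 0, "wz": 0}

```text
clock: 11.7
eef_pos: [0.5097, 0.0335, 0.0953]
ee_rot: [0.85, 0.527, 0.001, 0.0]
wrist_force: [-0.2, -0.3, -0.5]
gripper_width: 0.0001
finger_force: 0.0
```

```bash
python3 - <<'E'
from h import *
st()
b=r.grab_frame("wrist").astype(int).max(2)
for h in(.112,.13):
  xs=np.arange(0,46,3);px=pj("wrist",[[*W(a,-15),h] for a in xs]);print(h,[(int(a),int(b[int(round(q[1])),int(round(q[0]))])) for a,q in zip(xs,px)])
E
```

```text
t 11.7 case 29.82 -60.04 z 0.0953 toolx yaw 63.61 F case -0.03 -0.36 -0.54 w 0.00011559650750862231
0.112 [(0, 45), (3, 45), (6, 46), (9, 46), (12, 62), (15, 71), (18, 6), (21, 12), (24, 8), (27, 14), (30, 10), (33, 42), (36, 158), (39, 157), (42, 159), (45, 157)]
0.13 [(0, 41), (3, 44), (6, 44), (9, 45), (12, 47), (15, 72), (18, 14), (21, 15), (24, 20), (27, 16), (30, 15), (33, 111), (36, 158), (39, 160), (42, 157), (45, 159)]
```

The knob sits at the corner, at about u=26. I push along +y.

>>> play_rows:
  targets:
    - {"dx": 0.0, "dy": 0.025, "dz": 0, "wx": 0, "wy": 0, "wz": 0}
    - {"dx": 0.012, "dy": 0.047, "dz": 0, "wx": 0, "wy": 0, "wz": 0}
    - {"dx": 0.018, "dy": 0.059, "dz": 0, "wx": 0, "wy": 0, "wz": 0}
    - {"dx": 0.022, "dy": 0.067, "dz": 0, "wx": 0, "wy": 0, "wz": 0}
    - {"dx": 0.026, "dy": 0.075, "dz": 0, "wx": 0, "wy": 0, "wz": 0}
    - {"dx": 0.03, "dy": 0.083, "dz": 0, "wx": 0, "wy": 0, "wz": 0}
    - {"dx": 0.033, "dy": 0.089, "dz": 0, "wx": 0, "wy": 0, "wz": 0}
    - {"dx": 0.036, "dy": 0.095, "dz": 0, "wx": 0, "wy": 0, "wz": 0}
    - {"dx": 0.036, "dy": 0.095, "dz": 0, "wx": 0, "wy": 0, "wz": 0}

```text
clock: 12.5
eef_pos: [0.5194, 0.0626, 0.0954]
ee_rot: [0.849, 0.528, 0.0, -0.0]
wrist_force: [-0.1, -0.2, -0.4]
gripper_width: -0.0001
finger_force: 0.0
```

```bash
python3 - <<'E'
from h import *
st()
E
```

```text
t 12.5 case 25.56 -29.67 z 0.0954 toolx yaw 63.69 F case 0.01 -0.26 -0.38 w -0.00011384959705300499
```

>>> play_rows:
  targets:
    - {"dx": 0.003, "dy": 0.006, "dz": 0, "wx": 0, "wy": 0, "wz": 0}
    - {"dx": 0.006, "dy": 0.012, "dz": 0, "wx": 0, "wy": 0, "wz": 0}
    - {"dx": 0.009, "dy": 0.018, "dz": 0, "wx": 0, "wy": 0, "wz": 0}
    - {"dx": 0.012, "dy": 0.024, "dz": 0, "wx": 0, "wy": 0, "wz": 0}
    - {"dx": 0.015, "dy": 0.03, "dz": 0, "wx": 0, "wy": 0, "wz": 0}

```text
clock: 12.92
eef_pos: [0.5239, 0.0714, 0.0954]
ee_rot: [0.85, 0.528, 0.0, -0.0]
wrist_force: [-1.4, -0.8, 0.1]
gripper_width: -0.0002
finger_force: 0.6
```

```bash
python3 - <<'E'
from h import *
st()
b=r.grab_frame("side").astype(int).max(2)
for vv in (-15,-5):
  xs=np.arange(10,42,3);px=pj("side",[[*W(a,vv),.12] for a in xs]);print(vv,[(int(a),int(b[int(round(q[1])),int(round(q[0]))])) for a,q in zip(xs,px)])
E
```

```text
t 12.92 case 25.63 -19.72 z 0.0954 toolx yaw 63.68 F case -0.87 -1.33 0.12 w -0.0002354512507469219
-15 [(10, 245), (13, 250), (16, 255), (19, 166), (22, 0), (25, 62), (28, 76), (31, 36), (34, 8), (37, 107), (40, 243)]
-5 [(10, 129), (13, 0), (16, 130), (19, 70), (22, 6), (25, 131), (28, 50), (31, 15), (34, 2), (37, 46), (40, 255)]
```

>>> play_rows:
  targets:
    - {"dx": 0.003, "dy": 0.006, "dz": 0, "wx": 0, "wy": 0, "wz": 0}
    - {"dx": 0.006, "dy": 0.012, "dz": 0, "wx": 0, "wy": 0, "wz": 0}
    - {"dx": 0.009, "dy": 0.018, "dz": 0, "wx": 0, "wy": 0, "wz": 0}

```text
clock: 13.22
eef_pos: [0.5266, 0.0769, 0.0954]
ee_rot: [0.85, 0.528, 0.0, -0.0]
wrist_force: [-0.2, -0.7, -0.1]
gripper_width: -0.0001
finger_force: 0.6
```

>>> play_rows:
  targets:
    - {"dx": 0.003, "dy": 0.006, "dz": 0, "wx": 0, "wy": 0, "wz": 0}
    - {"dx": 0.006, "dy": 0.012, "dz": 0, "wx": 0, "wy": 0, "wz": 0}

```text
clock: 13.38
eef_pos: [0.5285, 0.0805, 0.0954]
ee_rot: [0.85, 0.528, 0.0, -0.0]
wrist_force: [-0.6, -1.4, -0.4]
gripper_width: 0.0002
finger_force: 0.6
```

```bash
cat >>h.py <<'E'
def wristmap():
    b=r.grab_frame("wrist").astype(int).max(2)
    for vv in (-20,-15,-10,-5,0,5,10,15,20,25):
        xs=np.arange(0,42,3);px=pj("wrist",[[*W(a-2,vv),.112] for a in xs]);print(vv,[int(b[int(round(q[1])),int(round(q[0]))]) for q in px])
E
python3 - <<'E'
from h import *
st(); wristmap()
E
```

```text
t 13.38 case 25.69 -9.56 z 0.0954 toolx yaw 63.68 F case 0.08 -1.48 -0.44 w 0.00020671327752154673
-20 [65, 64, 64, 66, 12, 14, 39, 57, 59, 13, 56, 59, 22, 15]
-15 [38, 39, 40, 42, 42, 48, 67, 53, 16, 22, 25, 21, 32, 150]
-10 [41, 41, 41, 40, 40, 54, 64, 15, 19, 29, 36, 21, 19, 156]
-5 [145, 144, 144, 147, 147, 105, 110, 10, 19, 22, 19, 18, 16, 117]
0 [154, 155, 155, 155, 155, 155, 155, 4, 7, 13, 13, 9, 6, 155]
5 [153, 153, 152, 153, 153, 152, 152, 11, 11, 8, 4, 6, 10, 154]
10 [154, 155, 155, 155, 154, 155, 155, 18, 11, 7, 11, 10, 18, 154]
15 [158, 157, 157, 157, 156, 155, 157, 19, 15, 7, 4, 9, 48, 154]
20 [156, 155, 156, 155, 156, 157, 157, 71, 69, 9, 8, 49, 48, 154]
25 [153, 154, 154, 155, 154, 154, 155, 153, 154, 154, 145, 146, 144, 154]
```

>>> play_rows:
  targets:
    - {"dx": 0.003, "dy": 0.006, "dz": 0, "wx": 0, "wy": 0, "wz": 0}
    - {"dx": 0.004, "dy": 0.009, "dz": 0, "wx": 0, "wy": 0, "wz": 0}

```text
clock: 13.6
eef_pos: [0.5298, 0.0832, 0.0955]
ee_rot: [0.85, 0.528, 0.0, -0.0]
wrist_force: [0.1, -1.3, -0.4]
gripper_width: -0.0002
finger_force: 0.6
```

>>> play_rows:
  targets:
    - {"dx": 0.002, "dy": 0.004, "dz": 0, "wx": 0, "wy": 0, "wz": 0}
    - {"dx": 0.003, "dy": 0.006, "dz": 0, "wx": 0, "wy": 0, "wz": 0}

```text
clock: 13.77
eef_pos: [0.5306, 0.0849, 0.0954]
ee_rot: [0.85, 0.528, 0.0, -0.0]
wrist_force: [0.1, -1.1, -0.1]
gripper_width: 0.0003
finger_force: 0.6
```

>>> play_rows:
  targets:
    - {"dx": 0.002, "dy": 0.004, "dz": 0, "wx": 0, "wy": 0, "wz": 0}
    - {"dx": 0.003, "dy": 0.006, "dz": 0, "wx": 0, "wy": 0, "wz": 0}

```text
clock: 13.93
eef_pos: [0.531, 0.0858, 0.0954]
ee_rot: [0.85, 0.527, -0.001, 0.0]
wrist_force: [-3.0, -7.4, 2.1]
gripper_width: -0.0002
finger_force: 3.9
```

```bash
python3 - <<'E'
from h import *
st(); wristmap()
E
```

```text
t 13.93 case 25.6 -3.66 z 0.0954 toolx yaw 63.65 F case 0.55 -7.94 2.11 w -0.00021787257710994791
-20 [51, 55, 56, 35, 20, 22, 59, 53, 57, 12, 58, 58, 50, 15]
-15 [37, 36, 38, 40, 12, 16, 36, 58, 61, 14, 57, 60, 25, 17]
-10 [37, 39, 40, 40, 44, 50, 51, 53, 21, 23, 25, 22, 30, 115]
-5 [142, 143, 143, 143, 142, 143, 144, 16, 24, 26, 33, 24, 18, 155]
0 [154, 155, 155, 155, 154, 154, 140, 10, 19, 17, 22, 16, 14, 117]
5 [153, 152, 151, 152, 151, 153, 152, 8, 14, 13, 3, 9, 8, 154]
10 [155, 156, 154, 156, 156, 153, 155, 12, 12, 5, 11, 9, 12, 154]
15 [157, 157, 156, 156, 156, 156, 156, 9, 6, 9, 9, 8, 16, 153]
20 [155, 156, 155, 156, 156, 155, 156, 19, 2, 9, 1, 12, 50, 154]
25 [155, 155, 154, 156, 155, 155, 155, 151, 150, 149, 149, 152, 151, 154]
```

The stop is felt at v=-3.7 (expected -4). I come away along -y, then lift.

>>> play_rows:
  targets:
    - {"dx": -0.015, "dy": -0.03, "dz": 0, "wx": 0, "wy": 0, "wz": 0}
    - {"dx": -0.045, "dy": -0.09, "dz": 0, "wx": 0, "wy": 0, "wz": 0}
    - {"dx": -0.075, "dy": -0.15, "dz": 0, "wx": 0, "wy": 0, "wz": 0}
    - {"dx": -0.075, "dy": -0.15, "dz": 0.05, "wx": 0, "wy": 0, "wz": 0}
    - {"dx": -0.075, "dy": -0.15, "dz": 0.15, "wx": 0, "wy": 0, "wz": 0}
    - {"dx": -0.075, "dy": -0.15, "dz": 0.28, "wx": 0, "wy": 0, "wz": 0}
    - {"dx": -0.075, "dy": -0.15, "dz": 0.4, "wx": 0, "wy": 0, "wz": 0}
    - {"dx": -0.075, "dy": -0.15, "dz": 0.4, "wx": 0, "wy": 0, "wz": 0}
    - {"dx": -0.075, "dy": -0.15, "dz": 0.4, "wx": 0, "wy": 0, "wz": 0}
    - {"dx": -0.075, "dy": -0.15, "dz": 0.4, "wx": 0, "wy": 0, "wz": 0}

```text
clock: 14.82
eef_pos: [0.5087, 0.0415, 0.2152]
ee_rot: [0.85, 0.528, 0.0, -0.0]
wrist_force: [-0.7, -1.7, 0.1]
gripper_width: -0.0
finger_force: 0.0
```

```bash
python3 - <<'E'
from h import *
st()
# knob in side view: dark mask base & predicted projections at locked pose
b=r.grab_frame("side").astype(int).max(2)
print(pj("side",[[*W(27,15),.11],[*W(27,15),.155],[*W(27,-15),.11],[*W(27,-15),.155]]).round(1).tolist())
for y in range(146,186,2): print(y,b[y,218:240].tolist())
E
```

```text
t 14.82 case 25.32 -53.34 z 0.2152 toolx yaw 63.68 F case 0.11 -1.84 0.12 w -2.5855788568521736e-05
[[227.3, 170.5], [226.6, 156.3], [225.8, 178.3], [225.0, 164.1]]
146 [94, 92, 85, 78, 64, 32, 203, 245, 240, 238, 237, 237, 230, 234, 238, 240, 239, 236, 231, 233, 234, 235]
148 [83, 82, 68, 50, 142, 247, 246, 241, 239, 236, 238, 234, 232, 237, 241, 239, 238, 237, 231, 234, 230, 233]
150 [245, 242, 242, 238, 243, 238, 239, 239, 236, 236, 238, 231, 233, 239, 240, 238, 237, 235, 234, 234, 230, 235]
152 [232, 231, 229, 234, 237, 239, 239, 238, 235, 236, 236, 230, 236, 240, 240, 239, 238, 234, 235, 233, 232, 238]
154 [231, 229, 232, 236, 236, 239, 240, 239, 238, 241, 236, 233, 238, 241, 240, 239, 236, 235, 237, 232, 234, 237]
156 [232, 229, 235, 237, 238, 247, 255, 173, 81, 79, 94, 255, 249, 242, 239, 240, 236, 236, 236, 231, 233, 234]
158 [232, 232, 237, 237, 245, 255, 73, 13, 28, 41, 20, 13, 213, 250, 242, 240, 235, 237, 235, 232, 234, 235]
160 [227, 227, 231, 230, 246, 255, 58, 5, 18, 19, 14, 0, 124, 255, 248, 243, 239, 240, 236, 238, 240, 241]
162 [232, 233, 232, 234, 239, 255, 55, 2, 
[... 534 characters left out ...]
17, 11, 7, 0, 251, 238, 229, 228, 228, 228, 233, 245, 118]
174 [231, 229, 230, 233, 243, 144, 88, 25, 7, 6, 14, 0, 33, 249, 234, 230, 229, 228, 229, 233, 252, 73]
176 [156, 154, 154, 155, 162, 84, 86, 95, 99, 38, 4, 0, 190, 239, 232, 229, 229, 229, 230, 237, 222, 121]
178 [32, 30, 26, 69, 92, 88, 88, 89, 95, 68, 60, 38, 250, 236, 230, 228, 228, 229, 232, 243, 163, 189]
180 [45, 43, 66, 68, 68, 69, 65, 68, 69, 68, 60, 150, 240, 233, 229, 229, 227, 230, 232, 251, 136, 80]
182 [235, 236, 236, 235, 236, 236, 235, 236, 235, 236, 235, 234, 232, 231, 230, 230, 230, 231, 238, 222, 85, 81]
184 [228, 227, 228, 229, 228, 228, 229, 229, 230, 228, 230, 232, 230, 231, 229, 230, 231, 233, 242, 184, 84, 76]
```

The knob top now shows at (227,156), which matches the locked position. I hand the job in.

```bash
python3 -c "
from station import r
print(r.finish_job())"
```

```text
the job is handed in; nothing more can be done
None
```

The case is locked and the job is handed in at about 15 s of the 48 s. The knob went along the long leg to the corner, then along the short leg until it met its stop; the side camera shows it at the locked position, and the fingers are clear above the plate.

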